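# Lock the bean hopper and hold the portion dial at the third click

### The arm

A 7-joint arm with a two-finger parallel gripper is mounted at the origin on the work surface. World frame = base frame: x ahead of the robot, y to its left, z up, the work surface at z = 0. Lengths are in mm, angles in rad, forces in N, time in s.
With the tool pointing down it reaches from about 400 to 875 mm from the base axis. Payload 4.4 kg.
Tool frame: the origin (TCP) lies at the very end of the fingers, on their centre line; the grasp point (between the pads) lies 19 mm behind it; z points along the fingers, y is the direction in which the jaws open and shut (so a half turn about z gives the same grasp; the last joint's range is limited). The gripper opens to 85 mm and grips with 20 to 120 N. Pads are 22 mm wide; open, the fingers measure 114 mm over their backs; the gripper's body (76 mm by 85 mm) begins 54 mm behind the grasp point. The pads swing forward as they close: fully open they stand 13 mm farther back than shut.
Start: joints at [1.283, 0.628, 0.038, 1.517, -0.027, 0.996, -0.02], TCP at [143.018, -634.085, 231.313] pointing down, gripper open.
Joint ranges: [-3.06, 3.06], [-0.37, 2.12], [-1.25, 1.32], [0.18, 2.47], [-1.1, 4.24], [0.23, 1.98], [-2.94, 2.94]. Speed limits (rad/s): [2.57, 2.57, 3.14, 3.14, 3.14, 3.14, 3.14].

### API

Orientations are given as [roll, pitch, yaw] about the fixed x, y, z axes, in that order (R = Rz(yaw) Ry(pitch) Rx(roll)).
In Python, from cell import ctrl, eyes gives the robot as it stands.
- The arm moves only by the tool move_arm, never from a script. Its argument "increments" is a list of rows, each a list of 6 numbers: the shift along the tool's x, y, z in cm, then the turn, a rotation vector about the tool's x, y, z in degrees. In form: [[x, y, z, wx, wy, wz], ...]. A call has 1 to 20 rows; each row is the pose to reach, as a shift and turn from the pose commanded when the call began, along the tool's axes at that moment; what a row does not reach only later rows make up. A row lasts 1/10 s, in which the tool goes at most 50 mm and 8.59 degrees, less where a joint would pass 70% of its speed; a pose out of reach is approached as far as the arm can. A call with a gripper value outside its range is refused whole. "grip" is the opening, from -1 (shut) to 1 (fully open), set as the call begins (left out, the last holds). The fingers move at their own pace and stop on an object; the grip force is fixed at half the most. Time passes only in rows, so rows that repeat a pose let the fingers close. It gives the time, the measured TCP pose, the force and the opening at its end, in the units of the state.
- ctrl.read_state(): the state, without advancing time (a new reading comes with each control period).
- eyes.get_image(name): name is "scene" or "side" or "wrist"; returns the picture (420x560x3 uint8, red, green, blue); there is no depth.
- eyes.calibration(name): a dict with "fx", "fy", "cx", "cy" (pixels), "pose" (4x4, takes a point from camera to world coordinates); the wrist camera has in their place "tool_from_camera" (4x4, takes a point from camera to tool coordinates, whose origin is the TCP and whose axes are the flange's). Camera axes: x right, y up, looking along -z (the intrinsics and any distortion apply to the point x, -y, -z); pixel columns grow to the right and rows downward; lengths in mm; the calibration is good to about 2 mm. A picture is of the moment at which its call begins: read the wrist's pose just before it. calibration takes no time and is no camera call.
- ctrl.finish_job(): hands the job in, once; it reports no verdict.
The state is a dict: "clock": time; "qpos": joint angles; "qd": joint speeds; "tau": joint torques, N m; "eef_pos": TCP position; "tool_rot": TCP orientation; "force": force on the tool from outside, world axes, zero at the start; "torque": the same for the moment, N m; "width": finger opening in mm.
Only numpy, scipy, OpenCV 4.12 (cv2) and the standard library are available. Lean on these libraries where they do the work, as an engineer would, in place of code of your own. Each camera call takes 0.05 s, during which the arm holds its last target. There are 200 camera calls.

### The job

On the bean dosing unit, first lock the hopper: take the round-gripped steel lock pin from its rest and push it fully home, shoulder flush, down through the hopper's tongue and the bracket under it, and let go of it. Only then press the tab of the spring-return portion dial down past its first two clicks to the third and keep holding it there: the job finishes with you still pressing it down, because it springs back when let go. Leave the T-handled key in its place and the white mug and the small cup standing where they are.

Things in the scene. Friction and masses are not known exactly. Their poses are not given: they have to be found in the camera images.
- pin_center (a point): Lock pin: loose plain steel pin, about 0.09 kg, with an upright round grip 24 mm in diameter and 44 mm tall on a shank 10 mm in diameter and 40 mm long, tip chamfered. Point on its axis half-way up the grip, 22 mm above the shoulder; z runs up the pin. At the start it stands in the rest, its shoulder on the rest's top: lift it more than 40 mm to clear.
- pin_shoulder (a point): the same pin: point on its axis at the flat shoulder under the grip, where the shank begins; the pin is fully home when the shoulder sits flush on the top of the tongue round the hole
- lug_hole (a point): Mouth of the upright hole for the pin, 12 mm in diameter, in the top of the hopper's aluminium tongue, 142 mm above the counter. It runs down through the tongue (10 mm), a 2 mm gap and the unit's bracket (10 mm), open below. x, y as the unit's, z up. The hopper's round side is 62 mm away along +y; the bracket's side walls at +x and -x are 12 mm lower than the mouth.
- machine: the bean dosing unit, fixed: a low steel box 170 mm (x) by 250 mm (y), 100 mm high, a round hopper (112 mm across, its lid knob 242 mm above the counter) on its +y half, the tongue and bracket for the pin in the middle and the portion dial at its -y end. Origin at the counter's height 20 mm to +y of the pin hole; z up; yaw varies by up to 0.3 rad.
- dial (a joint): Turn of the dial, rad: 0 at rest (tab slants up 0.5 rad), growing as the tab is pressed down. Detents (clicks; three round studs on the cheeks) at about 0.33, 0.66, 0.99; end stop 1.08. A spring drives it back to 0 when let go; no detent keeps it. Pressing takes about 3 N at first and 8 N at the third detent, each click adds some 2 N just before it and eases after.
- dial_pad (a point): Middle of the top face of the dial's press tab, 95 mm out from the axis on the machine's -y side. Aluminium tab 36 mm wide (machine's x), 10 mm thick; wide part from 63 to 125 mm from the axis, ending in a low round lip. At rest the point is 175 mm above the counter, at the third detent 85 mm. Its frame turns with the dial. Nothing is under the tab.
- dial_axis (a point): middle of the dial's level axis, which runs along the machine's x, 125 mm above the counter; the round cheeks on either side of the dial have a radius of 45 mm
- rest: the pin rest, a fixed wooden block 60 mm (x) by 120 mm (y), 55 mm tall, with two upright holes at 30 mm either side of its middle along its y; one holds the lock pin, the other the T-handled key. It stands to the left or to the right of the dosing unit. Origin at its underside.
- key: a loose T-handled key in the other hole of the rest: thin level cross bar 60 mm long on a square shank, 40 mm tall above the rest; not needed. Origin at the height of the rest's top, z up.
- caddy: a fixed open steel box of napkins 100 x 120 mm, 70 mm tall, on the other side of the dosing unit; origin at its underside
- mug: loose white mug, 80 mm across with a side handle, 90 mm tall; origin at its underside
- cup: loose small plain metal cup without handle, 72 mm across, 75 mm tall; origin at its underside
Not all that is in view belongs to the job. There is more than one size of the part that bears pin_center; the job needs the smallest.

How it is judged:
By the outcome, as a careful person would: the job done as asked, in the order asked, and still so for the second after the job is handed in, while the arm keeps its last pose, push and grip.
It also fails if it takes over 64 s, if anything falls off the work surface, if the arm or the gripper's body presses on something with over 40 N, if the wrist force passes 120 N, or if a joint passes its speed limit or range.

## Working session

There is one attempt and no reset: what is moved stays moved. The work goes in short steps, Python scripts to look and compute and a tool call to move; the robot and the scene stay as the last step left them, time stands still between calls to the robot, and variables do not carry over. Pictures are saved under pics/ and viewed, about 8 in all and at most 12, crops included, and the job is handed in when it is done.

Besides the shell and the picture viewer there is one more tool, called as name(argument=value, ...) on one line, values as JSON. move_arm: Moves the arm, as the interface text tells. Its arguments: {"type":"object","properties":{"increments":{"type":"array","items":{"type":"array","items":{"type":"number"}}},"grip":{"type":"number"}},"required":["increments"]}

```bash
mkdir -p pics; ls; cat > h.py <<'E'
import numpy as np, cv2
from cell import ctrl, eyes
from scipy.spatial.transform import Rotation as R
def snap(n,f):
    s=ctrl.read_state(); im=eyes.get_image(n); cv2.imwrite('pics/'+f,im[:,:,::-1]); return s,im
def cam(n,s=None):
    c=eyes.calibration(n)
    if 'pose' in c: return c,np.array(c['pose'])
    T=np.eye(4); T[:3,:3]=R.from_euler('xyz',s['tool_rot']).as_matrix(); T[:3,3]=s['eef_pos']
    return c,T@np.array(c['tool_from_camera'])
def ray(n,u,v,s=None):
    c,P=cam(n,s); d=np.array([(u-c['cx'])/c['fx'],-(v-c['cy'])/c['fy'],-1]); d=P[:3,:3]@d
    return P[:3,3],d/np.linalg.norm(d)
def onz(n,u,v,z,s=None):
    o,d=ray(n,u,v,s); return o+d*(z-o[2])/d[2]
def tri(rs):
    A=sum(np.eye(3)-np.outer(d,d) for o,d in rs); b=sum((np.eye(3)-np.outer(d,d))@o for o,d in rs)
    return np.linalg.solve(A,b)
def proj(n,p,s=None):
    c,P=cam(n,s); q=np.linalg.inv(P)@np.append(p,1); return c['cx']+c['fx']*q[0]/-q[2], c['cy']+c['fy']*-q[1]/-q[2]
E
python3 - <<'E'
from h import *
a=snap('scene','s0.png')[1]; b=snap('side','d0.png')[1]; s,c=snap('wrist','w0.png')
for n in('scene','side','wrist'): print(eyes.calibration(n))
print(s)
E
```

```text
pics
{'fx': 429.91217890914004, 'fy': 429.91217890914004, 'cx': 279.0395277568581, 'cy': 208.64787927579553, 'pose': array([[ 3.63296534e-01, -7.59164489e-01,  5.40078612e-01,
         1.27889912e+03],
       [ 9.31602740e-01,  2.88858349e-01, -2.20629077e-01,
        -2.53625390e+02],
       [ 1.14875447e-02,  5.83292494e-01,  8.12180955e-01,
         1.19398058e+03],
       [ 0.00000000e+00,  0.00000000e+00,  0.00000000e+00,
         1.00000000e+00]])}
{'fx': 546.3771236634379, 'fy': 546.3771236634379, 'cx': 285.7925381334925, 'cy': 213.00391055643829, 'pose': array([[-8.65138240e-01,  3.02900638e-01, -3.99733698e-01,
         4.62616835e+01],
       [-5.01533470e-01, -5.22391956e-01,  6.89616432e-01,
         1.01945779e+03],
       [ 6.75882105e-05,  7.97093375e-01,  6.03856065e-01,
         9.79066007e+02],
       [ 0.00000000e+00,  0.00000000e+00,  0.00000000e+00,
         1.00000000e+00]])}
{'fx': 351.7919848498561, 'fy': 351.7919848498561, 'cx': 278.5410458592249, 'cy': 212.3647336073145, 'tool_from_camera': array([[ 1.51494683e-04,  9.58796034e-01,  2.84095305e-01,
         
[... 238 characters left out ...]
00e+00,
         1.00000000e+00]])}
{'clock': 0.1, 'qpos': array([ 1.28320092,  0.6292536 ,  0.03845876,  1.51826489, -0.027005  ,
        0.99630662, -0.01999965]), 'qd': array([ 0.00024867, -0.00148847, -0.00058351, -0.00287912, -0.00044225,
       -0.00135905, -0.0006007 ]), 'tau': array([ 2.39190158e-03, -5.64528787e+01,  1.23074312e+00, -1.93971366e+01,
        1.13923615e-02,  5.41294139e-03, -2.13437784e-05]), 'eef_pos': array([ 142.88780725, -633.52530036,  230.48232008]), 'tool_rot': array([-3.13987864e+00,  2.13345375e-05,  2.21781800e-01]), 'force': array([-0.30883153,  0.07706512,  0.86922758]), 'torque': array([-0.04895996, -0.04975505,  0.00380092]), 'width': 85.61754648200933}
```

View pics/s0.png

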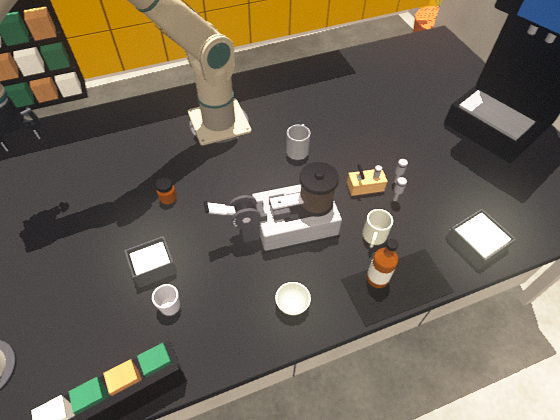

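View pics/d0.png

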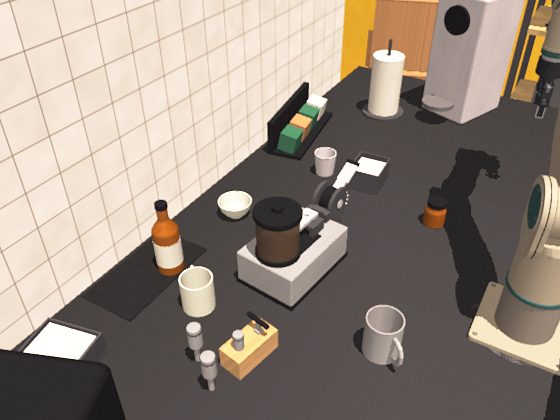

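Scene view: the wooden rest is at (367,182), with the key at (360,172) and a pin at (378,172). Two more pin-like things stand at (402,168) and (400,188). The unit is at (298,215) and its dial tab at (218,209). I'll take enlarged crops to tell the pins apart.

```bash
python3 - <<'E'
from h import *
a=cv2.imread('pics/s0.png');b=cv2.imread('pics/d0.png')
A=cv2.resize(a[140:230,330:420],(400,400),interpolation=cv2.INTER_CUBIC)
B=cv2.resize(b[300:400,170:290],(400,333),interpolation=cv2.INTER_CUBIC);B=cv2.copyMakeBorder(B,0,67,0,0,0)
cv2.imwrite('pics/c1.png',np.hstack([A,B]))
A=cv2.resize(a[155:255,195:355],(800,500),interpolation=cv2.INTER_CUBIC);cv2.imwrite('pics/c2.png',A)
E
```

```text
(no output)
```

View pics/c1.png

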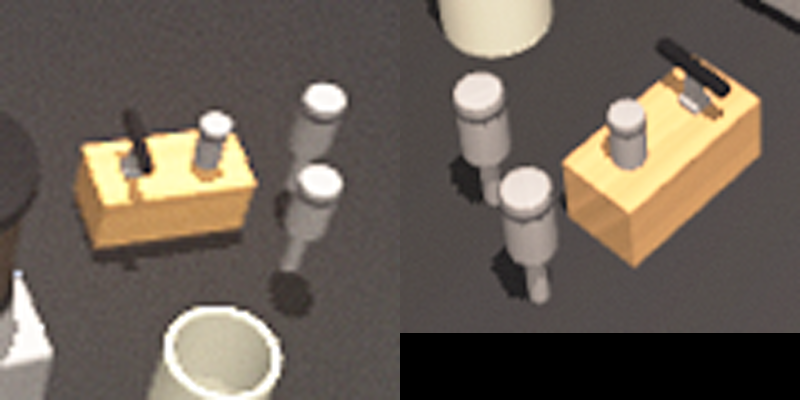

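View pics/c2.png

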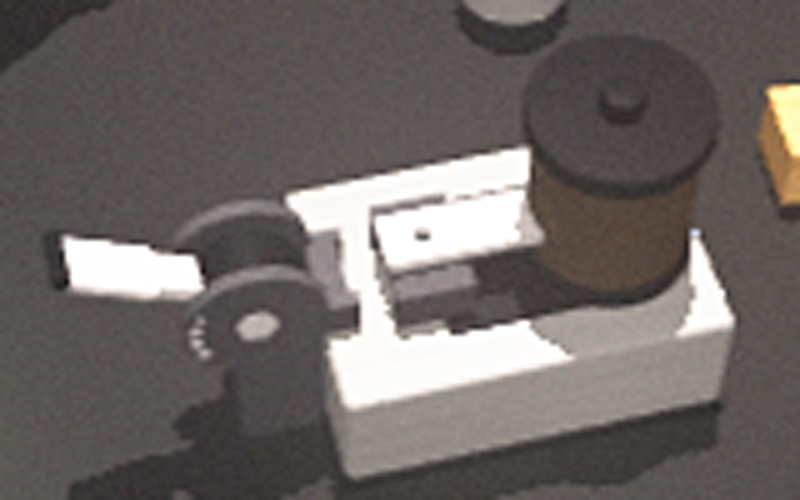

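Candidates: the pin in the rest at scene (378,168), and two on the counter at (402,168) and (400,188). The two on the counter have visibly fatter, longer grips, so the one in the rest is the smallest and the one to use. The tongue hole is at scene (279.4,202.2).

```bash
python3 - <<'E'
from h import *
p=tri([ray('scene',378.6,167.7),ray('side',238.1,333.6)]);print('pin top tri',p, onz('scene',378.6,167.7,99),onz('side',238.1,333.6,99))
print('hole',onz('scene',279.4,202.2,142)); print('knob',onz('scene',319.4,174.4,242), onz('side',278,208,242))
print('key',onz('scene',330+138/4.444,140+140/4.444,93),onz('side',170+290/3.333,300+65/3.333,93))
for n,u,v in[('big1',330+325/4.44,140+100/4.44),('big2',330+320/4.44,140+182/4.44)]: print(n,onz('scene',u,v,110))
for n,u,v in[('big1',170+80/3.33,300+92/3.33),('big2',170+127/3.33,300+190/3.33)]: print(n,onz('side',u,v,110))
# box top corners near z=100
for u,v in[(288,195),(530,150),(733,322),(345,408)]: print('box',onz('scene',195+u/5,155+v/5,100))
# tab outer end
print('mug',onz('scene',377,221,90),'grey mug',onz('scene',298,132,90),'tab',onz('scene',195+65/5,155+262/5,185))
E
```

```text
pin top tri [509.19053496 420.40378808  96.99693721] [511.71734665 420.07510498  99.        ] [507.16942577 420.70271312  99.        ]
hole [557.22492325  41.95584607 142.        ]
knob [573.66357212 158.59768862 242.        ] [558.81839824 170.3403542  242.        ]
key [501.47176669 359.93063323  93.        ] [497.06341966 364.30052942  93.        ]
big1 [528.5195551  502.64880589 110.        ]
big2 [597.41678349 457.18500044 110.        ]
big1 [588.93799249 460.6732144  110.        ]
big2 [519.03889457 506.35231422 110.        ]
box [467.34309383 -14.72291432 100.        ]
box [488.37991036 145.09462019 100.        ]
box [658.0884077  209.06815861 100.        ]
box [631.35547087 -35.91427969 100.        ]
mug [697.08360956 313.6555664   90.        ] grey mug [250.22775401 234.99014321  90.        ] tab [ 530.82728724 -169.75626504  185.        ]
```

```bash
cat >> h.py <<'E'
def inc(xyz,yaw=None,tilt=0):
    "increment row (cm, deg) from the present pose to world xyz, tool down at yaw"
    s=ctrl.read_state(); M=R.from_euler('xyz',s['tool_rot'])
    d=M.inv().apply(np.array(xyz)-s['eef_pos'])/10
    w=np.zeros(3) if yaw is None else np.degrees((M.inv()*R.from_euler('xyz',[np.pi,tilt,yaw])).as_rotvec())
    print(np.round(np.r_[d,w],2).tolist())
E
python3 -c "
from h import *
inc((557,42,330),1.44)"
```

```text
[55.26, -56.81, -9.86, -0.07, -0.05, -69.8]
```

move_arm(increments=[[55.3,-56.8,-9.9,0,0,-69.8],[55.3,-56.8,-9.9,0,0,-69.8],[55.3,-56.8,-9.9,0,0,-69.8],[55.3,-56.8,-9.9,0,0,-69.8],[55.3,-56.8,-9.9,0,0,-69.8],[55.3,-56.8,-9.9,0,0,-69.8],[55.3,-56.8,-9.9,0,0,-69.8],[55.3,-56.8,-9.9,0,0,-69.8],[55.3,-56.8,-9.9,0,0,-69.8],[55.3,-56.8,-9.9,0,0,-69.8],[55.3,-56.8,-9.9,0,0,-69.8],[55.3,-56.8,-9.9,0,0,-69.8],[55.3,-56.8,-9.9,0,0,-69.8],[55.3,-56.8,-9.9,0,0,-69.8],[55.3,-56.8,-9.9,0,0,-69.8],[55.3,-56.8,-9.9,0,0,-69.8],[55.3,-56.8,-9.9,0,0,-69.8],[55.3,-56.8,-9.9,0,0,-69.8],[55.3,-56.8,-9.9,0,0,-69.8],[55.3,-56.8,-9.9,0,0,-69.8]])

```text
clock: 2.15
eef_pos: [557.0, 39.7, 330.1]
tool_rot: [-3.141, 0.001, 1.437]
force: [-0.3, 0.4, 0.5]
width: 85.8
```

```bash
python3 - <<'E'
from h import *
s,c=snap('wrist','w1.png');print(s['clock'],s['eef_pos'],s['tool_rot'],s['qpos'],s['force'])
import json;json.dump({k:np.array(v).tolist() for k,v in s.items()},open('w1.json','w'))
print(proj('wrist',np.array([557,42,142.]),s))
E
```

```text
2.15 [556.9665583   39.67256019 330.09853456] [-3.14097783e+00  1.23142696e-03  1.43723554e+00] [ 0.19090205  0.42780949 -0.46585611  1.62979625  0.20813127  1.13439626
 -0.4609172 ] [-0.26135459  0.38613251  0.49963066]
(np.float64(277.93663145161895), np.float64(184.03055281944327))
```

View pics/w1.png

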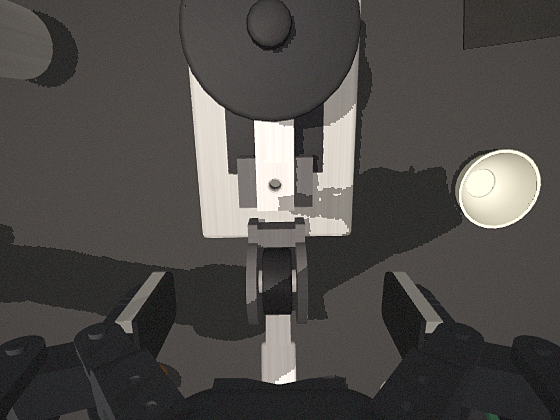

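The wrist view shows the tongue hole at (275,184), the lid knob at (269,22), the dial at about (277,283), and the tab below it at (279,350).

```bash
python3 - <<'E'
from h import *
import json
s=json.load(open('w1.json'))
im=cv2.imread('pics/w1.png'); g=cv2.cvtColor(im,cv2.COLOR_BGR2GRAY)[172:197,262:290]
m=(g<110).astype(np.uint8); n,l,st,ce=cv2.connectedComponentsWithStats(m); print(st[1:],ce[1:]+[262,172])
h=onz('wrist',275,184,142,s);k=onz('wrist',269,22,240,s);t=onz('wrist',279,370,175,s);d=onz('wrist',277.5,225,130,s)
print(h,k,t,d)
for a,b in((h,k),(h,t),(h,d)): v=b-a; print('yaw',np.arctan2(-v[0],v[1]) if v[1]>0 else np.arctan2(v[0],-v[1]), np.hypot(*v[:2]))
inc((509,420.5,250),1.42)
E
```

```text
[[ 7 11 12  7 35]] [[274.51428571 186.28571429]]
[554.21799648  42.40302966 142.        ] [567.82701579 160.43177952 240.        ] [ 533.32950535 -142.40017952  175.        ] [550.46677806  -2.93393289 130.        ]
yaw -0.11479564661233498 118.81073688924087
yaw -0.11255329275122501 185.97998598418118
yaw -0.08255279711225712 45.491887338192896
[37.1, -9.82, 7.99, -0.02, 0.06, 1.0]
```

move_arm(increments=[[37.1,-9.8,3.0,0,0,1],[37.1,-9.8,3.0,0,0,1],[37.1,-9.8,3.0,0,0,1],[37.1,-9.8,3.0,0,0,1],[37.1,-9.8,3.0,0,0,1],[37.1,-9.8,3.0,0,0,1],[37.1,-9.8,3.0,0,0,1],[37.1,-9.8,3.0,0,0,1],[37.1,-9.8,13,0,0,1],[37.1,-9.8,13,0,0,1],[37.1,-9.8,13,0,0,1],[37.1,-9.8,13,0,0,1],[37.1,-9.8,13,0,0,1]])

```text
clock: 3.5
eef_pos: [510.5, 423.2, 203.5]
tool_rot: [3.139, -0.004, 1.421]
force: [-0.3, 1.2, 0.0]
width: 85.4
```

```bash
python3 - <<'E'
from h import *
s,c=snap('wrist','w2.png');print(s['clock'],s['eef_pos'],s['tool_rot'],s['qpos'])
import json;json.dump({k:np.array(v).tolist() for k,v in s.items()},open('w2.json','w'))
print(proj('wrist',np.array([509,420.5,99.]),s))
E
```

```text
3.5 [510.46067288 423.16981031 203.50483153] [ 3.13854817 -0.00411139  1.42117146] [-0.4821876   0.70600974 -0.44494478  1.50351117  0.33776849  1.00350424
 -1.16494749]
(np.float64(276.10664271509484), np.float64(215.39500784981058))
```

View pics/w2.png

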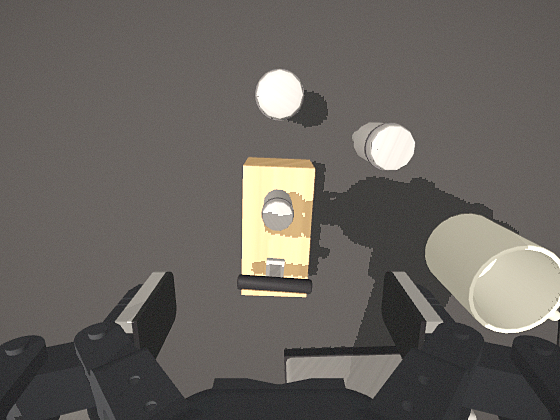

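The pin top disc is at (278,215), within 2 px of the prediction. The jaws are aligned across the rest, clear of the key bar at (275,284) and the larger pins at (280,94) and (390,147).

```bash
python3 -c "
from h import *
inc((510.2,420.5,60),1.42); print(onz('wrist',278,215.5,99,ctrl.read_state()))"
```

```text
[-0.34, -0.03, 14.37, 0.2, -0.25, 0.07]
[510.37141604 420.30510577  99.        ]
```

move_arm(increments=[[0,0,4,0,0,0],[0,0,8,0,0,0],[0,0,10,0,0,0],[0,0,10,0,0,0],[0,0,10,0,0,0],[0,0,10,0,0,0]])

```text
clock: 4.15
eef_pos: [510.2, 423.8, 103.2]
tool_rot: [3.139, -0.004, 1.422]
force: [-0.4, 0.9, -0.5]
width: 85.5
```

```bash
python3 -c "
from h import *
inc((510.2,420.5,60),1.42); print(ctrl.read_state()['eef_pos'])"
```

```text
[-0.34, 0.04, 4.32, 0.17, -0.23, 0.13]
[510.19063759 423.75621921 103.21844767]
```

move_arm(increments=[[-0.34,0,2,0.2,-0.2,0],[-0.34,0,4.3,0.2,-0.2,0],[-0.34,0,4.3,0.2,-0.2,0],[-0.34,0,4.3,0.2,-0.2,0],[-0.34,0,4.3,0.2,-0.2,0]])

```text
clock: 4.65
eef_pos: [509.2, 420.1, 59.4]
tool_rot: [-3.14, 0.001, 1.422]
force: [0.7, -0.7, -0.2]
width: 85.4
```

move_arm(increments=[[0,0,0,0,0,0],[0,0,0,0,0,0],[0,0,0,0,0,0],[0,0,0,0,0,0],[0,0,0,0,0,0],[0,0,0,0,0,0],[0,0,0,0,0,0],[0,0,0,0,0,0],[0,0,0,0,0,0],[0,0,0,0,0,0]], grip=-1)

```text
clock: 5.65
eef_pos: [508.4, 419.0, 57.6]
tool_rot: [-3.138, 0.003, 1.422]
force: [-0.3, -0.7, 5.0]
width: 22.8
```

move_arm(increments=[[0,0,-1,0,0,0],[0,0,-3,0,0,0],[0,0,-6,0,0,0],[0,0,-10,0,0,0],[0,0,-15,0,0,0],[0,0,-20,0,0,0],[0,0,-25,0,0,0],[0,0,-28,0,0,0],[0,0,-28,0,0,0],[0,0,-28,0,0,0]])

```text
clock: 6.65
eef_pos: [509.0, 419.5, 337.5]
tool_rot: [-3.138, 0.004, 1.423]
force: [-0.9, -0.4, -1.9]
width: 22.6
```

```bash
python3 -c "
from h import *
inc((554.5,42,330),1.44);s=ctrl.read_state();print(s['width'],s['force'],s['eef_pos'])"
```

```text
[-36.66, 10.07, 0.85, -0.2, 0.21, -0.99]
22.58504873262193 [-0.87727887 -0.37852872 -1.88366878] [508.95457547 419.4639486  337.47716397]
```

move_arm(increments=[[-36.7,10.1,0.9,-0.2,0.2,-1],[-36.7,10.1,0.9,-0.2,0.2,-1],[-36.7,10.1,0.9,-0.2,0.2,-1],[-36.7,10.1,0.9,-0.2,0.2,-1],[-36.7,10.1,0.9,-0.2,0.2,-1],[-36.7,10.1,0.9,-0.2,0.2,-1],[-36.7,10.1,0.9,-0.2,0.2,-1],[-36.7,10.1,0.9,-0.2,0.2,-1],[-36.7,10.1,0.9,-0.2,0.2,-1],[-36.7,10.1,0.9,-0.2,0.2,-1],[-36.7,10.1,0.9,-0.2,0.2,-1],[-36.7,10.1,5,-0.2,0.2,-1],[-36.7,10.1,9,-0.2,0.2,-1],[-36.7,10.1,12,-0.2,0.2,-1],[-36.7,10.1,12,-0.2,0.2,-1],[-36.7,10.1,12,-0.2,0.2,-1]])

```text
clock: 8.25
eef_pos: [554.6, 43.2, 218.6]
tool_rot: [-3.141, -0.001, 1.443]
force: [-0.2, 0.6, -0.2]
width: 22.8
```

```bash
python3 - <<'E'
from h import *
s,c=snap('wrist','w3.png');print(s['clock'],s['eef_pos'],s['tool_rot'],s['force'],s['width'])
import json;json.dump({k:np.array(v).tolist() for k,v in s.items()},open('w3.json','w'))
print(proj('wrist',np.array([554.5,42,142.]),s))
M=R.from_euler('xyz',s['tool_rot'])
tip=s['eef_pos']+M.apply([0,0,43]);print(tip,proj('wrist',tip,s))
b=cv2.resize(c[90:270,180:380,::-1],(800,600)[0:1]+(720,)) if 0 else cv2.resize(c[100:250,180:380,::-1],(800,600),interpolation=cv2.INTER_CUBIC)
cv2.imwrite('pics/w3c.png',b)
E
```

```text
8.25 [554.58464119  43.15561347 218.57403227] [-3.14103886e+00 -7.87199270e-04  1.44252256e+00] [-0.23908388  0.59100943 -0.21304116] 22.753297272511045
(np.float64(278.05863969368954), np.float64(224.80012837089822))
[554.56535396  43.19223114 175.57405219] (np.float64(277.78825280555145), np.float64(241.68526048877555))
```

View pics/w3c.png

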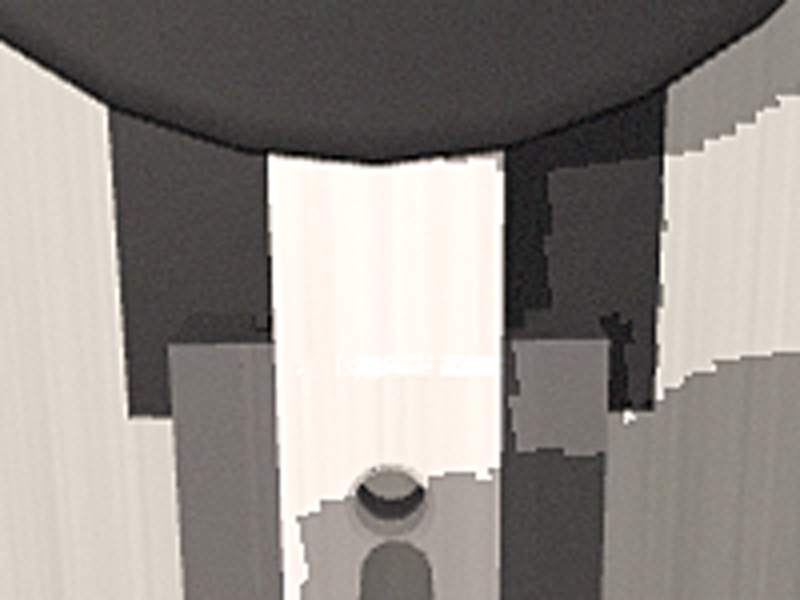

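```bash
python3 - <<'E'
from h import *
import json
s=json.load(open('w3.json'));M=R.from_euler('xyz',s['tool_rot'])
print('hole',M.inv().apply(onz('wrist',277.6,224.1,142,s)-s['eef_pos']))
for u,v,dz in((279.2,235.4,43),(279.2,235.4,41)): print('tip far edge',dz,M.inv().apply(onz('wrist',u,v,s['eef_pos'][2]-dz,s)-s['eef_pos']))
im=cv2.imread('pics/w3.png').astype(int).sum(2)
for r in(240,244,248): print(r,im[r,264:296].tolist())
E
```

```text
hole [-0.73345217 -0.19441586 76.57359803]
tip far edge 43 [ 3.76816269  0.79336611 43.00254685]
tip far edge 41 [ 4.50574903  0.78937361 41.00312877]
240 [496, 491, 503, 490, 482, 499, 449, 257, 282, 293, 297, 307, 301, 304, 311, 330, 314, 302, 313, 313, 321, 307, 277, 439, 502, 482, 487, 483, 484, 488, 492, 475]
244 [492, 494, 495, 487, 490, 520, 340, 280, 299, 310, 307, 291, 323, 322, 315, 327, 316, 311, 323, 319, 309, 315, 299, 248, 518, 494, 482, 480, 480, 482, 494, 484]
248 [494, 496, 483, 497, 494, 520, 280, 287, 304, 304, 306, 316, 306, 321, 318, 327, 332, 317, 327, 306, 311, 311, 312, 267, 386, 505, 495, 482, 489, 489, 487, 495]
```

Hole centre is at (277.6,224.1) and the shank tip is centred on column 278.8, so the tip needs to go about 0.5 mm in -x and 0.8 mm in -y (tool axes).

move_arm(increments=[[-0.05,-0.08,1,0,0,0],[-0.05,-0.08,2,0,0,0],[-0.05,-0.08,2.7,0,0,0],[-0.05,-0.08,2.7,0,0,0],[-0.05,-0.08,2.7,0,0,0]])

```text
clock: 8.8
eef_pos: [553.7, 41.1, 191.1]
tool_rot: [-3.141, -0.0, 1.44]
force: [1.1, 0.9, -1.0]
width: 22.7
```

```bash
python3 - <<'E'
from h import *
s0=__import__('json').load(open('w3.json'));M=R.from_euler('xyz',s0['tool_rot'])
s,c=snap('wrist','w4.png');print(s['clock'],s['tool_rot'],s['force'],M.inv().apply(s['eef_pos']-s0['eef_pos']))
b=cv2.resize(c[180:280,200:360,::-1],(800,500),interpolation=cv2.INTER_CUBIC)
cv2.imwrite('pics/w4c.png',b)
E
```

```text
8.8 [-3.14133813e+00 -4.92758074e-05  1.43994823e+00] [ 1.05336551  0.86019786 -1.00031398] [-2.20797495 -0.59020859 27.43705725]
```

View pics/w4c.png

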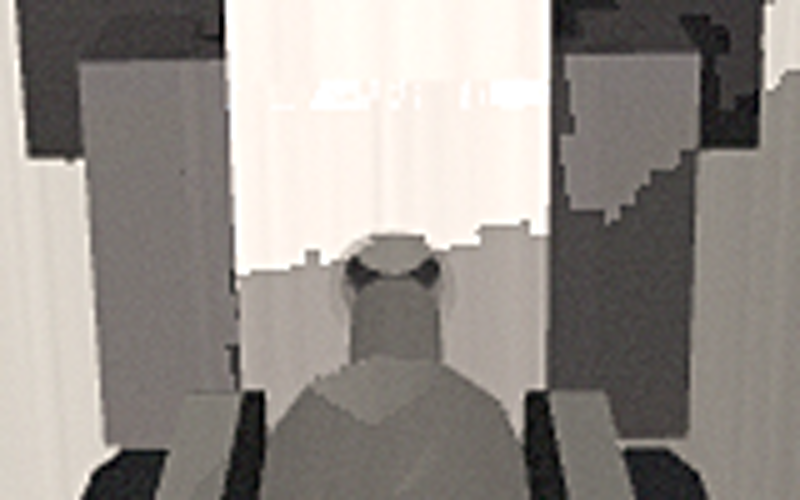

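```bash
python3 - <<'E'
from h import *
s=ctrl.read_state();M=R.from_euler('xyz',s['tool_rot']);print(s['clock'],s['eef_pos'],s['force'])
print('hole',M.inv().apply(onz('wrist',278.5,235,142,s)-s['eef_pos']))
for dz in(41,43): print(M.inv().apply(onz('wrist',279.2,234.2,s['eef_pos'][2]-dz,s)-s['eef_pos']))
E
```

```text
8.85 [553.91438743  41.1432586  191.36908815] [0.26948337 0.05460478 0.1946799 ]
hole [ 1.66660427  0.40038117 49.36957252]
[ 5.21428707  0.78922385 41.00139128]
[ 4.48425521  0.79321231 43.00122599]
```

move_arm(increments=[[0.16,-0.03,0.2,0,0,0],[0.16,-0.03,0.3,0,0,0],[0.16,-0.03,0.3,0,0,0],[0.16,-0.03,0.3,0,0,0]])

```text
clock: 9.25
eef_pos: [553.7, 42.7, 188.3]
tool_rot: [3.141, -0.0, 1.44]
force: [-0.2, -0.2, -1.3]
width: 22.6
```

```bash
python3 - <<'E'
from h import *
s=ctrl.read_state();M=R.from_euler('xyz',s['tool_rot']);print(s['clock'],s['eef_pos'],s['tool_rot'],s['force'])
h=np.array([553.91438743,41.1432586,191.36908815])+R.from_euler('xyz',[np.pi,0,1.44]).apply([1.67,.4,49.37])
print('hole',h,M.inv().apply(h-s['eef_pos']))
E
```

```text
9.25 [553.66398983  42.70669119 188.30798811] [ 3.14147866e+00 -3.72737675e-05  1.44005654e+00] [-0.21986388 -0.17158965 -1.34811704]
hole [554.52877836  42.74682456 141.99908815] [ 0.1508052   0.8468974  46.30900245]
```

move_arm(increments=[[0,0,0.25,0,0,0],[0,0,0.5,0,0,0],[0,0,0.75,0,0,0],[0,0,1.0,0,0,0],[0,0,1.0,0,0,0]])

```text
clock: 9.75
eef_pos: [553.4, 41.8, 177.7]
tool_rot: [-3.141, 0.001, 1.439]
force: [0.2, -2.6, -2.3]
width: 22.8
```

move_arm(increments=[[0.05,0,0.4,0,0,0],[0.05,0,0.8,0,0,0],[0.05,0,1.2,0,0,0],[0.05,0,1.6,0,0,0],[0.05,0,1.6,0,0,0]])

```text
clock: 10.25
eef_pos: [553.4, 41.8, 161.4]
tool_rot: [-3.141, 0.002, 1.439]
force: [-0.1, -5.2, -2.8]
width: 22.9
```

move_arm(increments=[[-0.08,0,0.4,0,0,0],[-0.08,0,0.8,0,0,0],[-0.08,0,1.2,0,0,0],[-0.08,0,1.4,0,0,0],[-0.08,0,1.4,0,0,0]])

```text
clock: 10.75
eef_pos: [553.4, 41.7, 147.5]
tool_rot: [-3.141, 0.001, 1.44]
force: [0.1, -5.4, -1.6]
width: 22.4
```

move_arm(increments=[[0,0,0.15,0,0,0],[0,0,0.3,0,0,0],[0,0,0.4,0,0,0],[0,0,0.5,0,0,0],[0,0,0.5,0,0,0]])

```text
clock: 11.25
eef_pos: [553.5, 41.7, 144.5]
tool_rot: [3.141, 0.002, 1.439]
force: [-3.8, -6.4, 14.3]
width: 22.9
```

move_arm(increments=[[0,0,0,0,0,0],[0,0,-0.1,0,0,0],[0,0,-0.2,0,0,0],[0,0,-0.2,0,0,0],[0,0,-0.2,0,0,0],[0,0,-0.2,0,0,0],[0,0,-0.2,0,0,0],[0,0,-2,0,0,0],[0,0,-5,0,0,0],[0,0,-9,0,0,0],[0,0,-12,0,0,0],[0,0,-12,0,0,0],[0,0,-12,0,0,0]], grip=1)

```text
clock: 12.55
eef_pos: [553.7, 42.2, 263.6]
tool_rot: [3.14, 0.0, 1.44]
force: [0.3, -0.4, 0.2]
width: 85.4
```

```bash
python3 - <<'E'
from h import *
s,c=snap('wrist','w5.png');print(s['clock'],s['eef_pos'],s['tool_rot'],s['force'],s['width'])
d=snap('side','d5.png')[1]; print('exp top',proj('wrist',np.array([554.5,42.5,186]),s))
A=cv2.resize(c[:,:,::-1],(400,300));B=cv2.resize(d[160:280,250:410,::-1],(400,300),interpolation=cv2.INTER_CUBIC)
cv2.imwrite('pics/w5c.png',np.hstack([A,B]))
yaw=-.113
# pad approach: axis position from hole; pad at hole-frame
h=np.array([554.5,42.5]); 
print(proj('wrist',np.array([554.5,42.5,186]),s))
E
```

```text
12.55 [553.69027518  42.24352337 263.63006795] [3.14043220e+00 4.38465361e-05 1.43972608e+00] [ 0.26248218 -0.3619978   0.23852944] 85.41546248139552
exp top (np.float64(278.9298962379906), np.float64(222.00986413028082))
(np.float64(278.9298962379906), np.float64(222.00986413028082))
```

View pics/w5c.png

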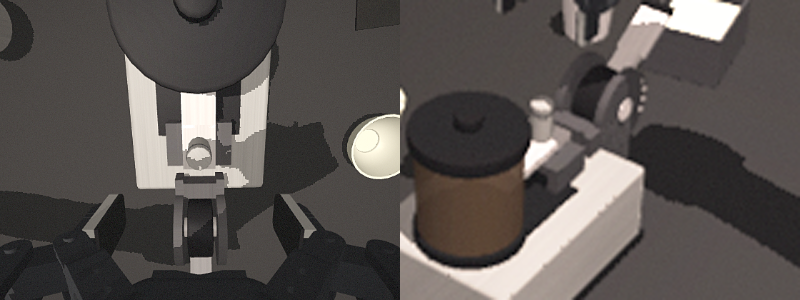

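Wrist crop: the pin top is at full-image (278.6,221). (278.9,222) is expected for a seated pin, so it is home, and the side crop agrees. Next I'll locate the dial.

```bash
python3 - <<'E'
from h import *
import json
a=onz('scene',246.4,220,125);b=onz('side',338.8,204,125);print(a,b,(a+b)/2)
s=json.load(open('w1.json'))
f=R.from_euler('z',-.113);h=np.array([554.5,42.5,0])
loc=lambda p:np.round(f.inv().apply(np.array(p)-h),1)
print('axis local',loc(a),loc(b),loc((a+b)/2))
print('tab end, lip scene (z 185+)',loc(onz('scene',195+50/5,155+262/5,187)))
im=cv2.imread('pics/w1.png');print('cheek near/far',loc(onz('wrist',278,322,125,s)),loc(onz('wrist',278,340,155,s)))
d=cv2.imread('pics/d5.png'); cv2.imwrite('pics/c6.png',cv2.resize(d[130:230,300:400],(600,600),interpolation=cv2.INTER_CUBIC))
E
```

```text
[572.29603532 -70.04629196 125.        ] [510.07031771 -60.3990388  125.        ] [541.18317651 -65.22266538 125.        ]
axis local [  30.4 -109.8  125. ] [ -32.5 -107.3  125. ] [  -1.1 -108.5  125. ]
tab end, lip scene (z 185+) [-2.000e-01 -2.219e+02  1.870e+02]
cheek near/far [  -0.8 -163.5  125. ] [  -0.8 -165.2  155. ]
```

View pics/c6.png

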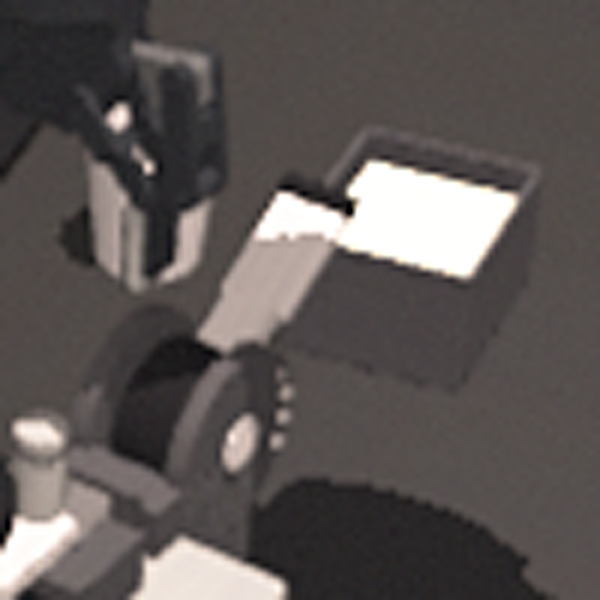

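Crop: tab clear, napkin box well behind it. The axis comes out at local (-1,-108.5,125), and the lip checks at 113 mm out against 110 expected. I'll press at 95 mm horizontally from the axis: world (531,-160).

```bash
python3 -c "
from h import *
inc((531,-160,215),1.458);print(onz('scene',150,245,70))"
```

```text
[-20.31, 0.5, 4.72, -0.13, 0.04, -1.03]
[ 518.79719979 -362.0268674    70.        ]
```

move_arm(increments=[[-5,0.2,0,0,0,-1],[-10,0.4,0,0,0,-1],[-15,0.5,1,0,0,-1],[-20.3,0.5,3,0,0,-1],[-20.3,0.5,4.7,0,0,-1],[-20.3,0.5,4.7,0,0,-1],[-20.3,0.5,4.7,0,0,-1],[-20.3,0.5,4.7,0,0,-1],[-20.3,0.5,4.7,0,0,-1],[-20.3,0.5,4.7,0,0,-1]], grip=-1)

```text
clock: 13.65
eef_pos: [532.7, -158.4, 217.0]
tool_rot: [3.14, -0.0, 1.459]
force: [0.5, -0.5, -0.2]
width: 0.1
```

```bash
python3 - <<'E'
from h import *
inc((531,-160,195),1.458)
s,c=snap('wrist','w7.png');d=snap('side','d7.png')[1];e=snap('scene','s7.png')[1]
print(s['clock'],s['eef_pos'],s['force'],s['width'])
A=cv2.resize(c[:,:,::-1],(400,300));B=cv2.resize(d[130:250,270:430,::-1],(400,300),interpolation=cv2.INTER_CUBIC)
cv2.imwrite('pics/w7c.png',np.hstack([A,B]))
E
```

```text
[-0.18, -0.16, 2.2, 0.08, -0.0, 0.08]
13.65 [ 532.73323226 -158.4250075   217.0043981 ] [ 0.48813183 -0.48646285 -0.15714592] 0.11931525073008091
```

View pics/w7c.png

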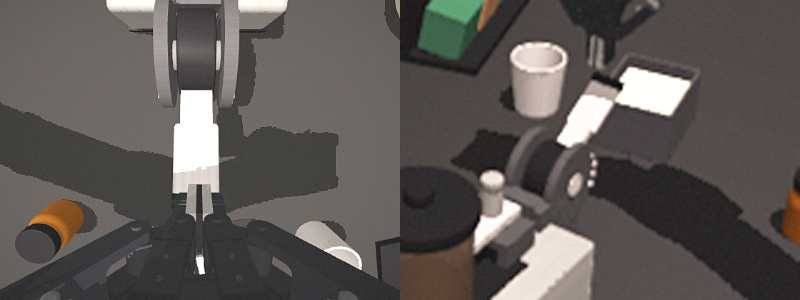

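The shut fingertips sit above the outer tab, centred to within about 2 mm. Pressing in stages.

move_arm(increments=[[0,-0.15,0.8,0,0,0],[0,-0.15,1.6,0,0,0],[0,-0.15,2.4,0,0,0],[0,-0.15,3.2,0,0,0],[0,-0.15,4.0,0,0,0],[0,-0.15,4.8,0,0,0]])

```text
clock: 14.4
eef_pos: [531.3, -160.1, 168.3]
tool_rot: [3.14, 0.001, 1.457]
force: [0.4, -2.0, 6.3]
width: 0.2
```

move_arm(increments=[[0,0,0.5,0,0,0],[0,0,1,0,0,0],[0,0,1.5,0,0,0],[0,0,2,0,0,0],[0,0,2.5,0,0,0],[0,0,3,0,0,0]])

```text
clock: 15.0
eef_pos: [531.1, -161.8, 138.7]
tool_rot: [3.14, 0.003, 1.456]
force: [-1.2, -4.6, 8.1]
width: 0.1
```

move_arm(increments=[[0,0,0.5,0,0,0],[0,0,1,0,0,0],[0,0,1.5,0,0,0],[0,0,2,0,0,0],[0,0,2.5,0,0,0],[0,0,3,0,0,0]])

```text
clock: 15.6
eef_pos: [531.4, -160.8, 108.9]
tool_rot: [3.14, 0.002, 1.456]
force: [-1.0, -0.6, 10.7]
width: -0.2
```

move_arm(increments=[[0,0,0.4,0,0,0],[0,0,0.8,0,0,0],[0,0,1.2,0,0,0],[0,0,1.6,0,0,0],[0,0,1.9,0,0,0],[0,0,1.9,0,0,0]])

```text
clock: 16.2
eef_pos: [531.9, -158.8, 89.6]
tool_rot: [3.139, -0.001, 1.458]
force: [-0.1, 1.5, 7.8]
width: -0.0
```

move_arm(increments=[[0,0,0.15,0,0,0],[0,0,0.3,0,0,0],[0,0,0.3,0,0,0]])

```text
clock: 16.5
eef_pos: [532.0, -158.9, 86.9]
tool_rot: [3.139, -0.001, 1.458]
force: [0.6, 1.9, 8.7]
width: -0.0
```

move_arm(increments=[[0,0,0.15,0,0,0],[0,0,0.3,0,0,0],[0,0,0.3,0,0,0]])

```text
clock: 16.8
eef_pos: [532.1, -159.0, 84.0]
tool_rot: [3.139, -0.0, 1.458]
force: [-0.2, 0.2, 9.6]
width: 0.0
```

move_arm(increments=[[0,0,0.15,0,0,0],[0,0,0.15,0,0,0]])

```text
clock: 17.0
eef_pos: [532.2, -159.1, 82.5]
tool_rot: [3.138, -0.0, 1.458]
force: [-0.5, 0.1, 10.2]
width: -0.1
```

move_arm(increments=[[0,0,0.15,0,0,0],[0,0,0.15,0,0,0]])

```text
clock: 17.2
eef_pos: [532.3, -159.2, 81.0]
tool_rot: [3.138, -0.0, 1.458]
force: [0.5, 0.7, 9.8]
width: 0.1
```

move_arm(increments=[[0,0,0.15,0,0,0],[0,0,0.15,0,0,0]])

```text
clock: 17.4
eef_pos: [532.3, -159.3, 79.5]
tool_rot: [3.138, -0.0, 1.458]
force: [-0.7, -0.2, 8.7]
width: 0.1
```

```bash
python3 - <<'E'
from h import *
s,c=snap('wrist','w8.png');d=snap('side','d8.png')[1];e=snap('scene','s8.png')[1]
print(s['clock'],s['eef_pos'],s['force'],s['width'])
A=cv2.resize(e[170:260,190:310,::-1],(800,600),interpolation=cv2.INTER_CUBIC)
B=cv2.resize(d[140:230,300:420,::-1],(800,600),interpolation=cv2.INTER_CUBIC)
cv2.imwrite('pics/c8.png',cv2.resize(np.hstack([A,B]),(800,300),interpolation=cv2.INTER_AREA))
f=R.from_euler('z',-.113);ax=np.array([554.5,42.5,0])+f.apply([-.8,-108.5,0])
for th in(.9,1.0,1.05):
    for r in(95,125):
        a=.5-th;loc=[0,-(r*np.cos(a)-5*np.sin(a)),125+r*np.sin(a)+5*np.cos(a)]
        for sx in(-18,18):
            p=ax+f.apply([sx,loc[1],loc[2]]);u,v=proj('scene',p);u2,v2=proj('side',p)
            print(th,r,sx,'scene crop',round((u-190)*400/120),round((v-170)*300/90),'side crop',round(400+(u2-300)*400/120),round((v2-140)*300/90))
E
```

```text
17.4 [ 532.26362586 -159.25390255   79.52901459] [-0.73544323 -0.17844758  8.74538941] 0.1297134071578153
0.9 95 -18 scene crop 86 163 side crop 571 187
0.9 95 18 scene crop 92 195 side crop 534 173
0.9 125 -18 scene crop 58 176 side crop 587 184
0.9 125 18 scene crop 64 208 side crop 551 169
1.0 95 -18 scene crop 90 168 side crop 568 198
1.0 95 18 scene crop 97 199 side crop 531 183
1.0 125 -18 scene crop 64 182 side crop 583 197
1.0 125 18 scene crop 71 214 side crop 547 183
1.05 95 -18 scene crop 93 170 side crop 566 203
1.05 95 18 scene crop 100 201 side crop 530 189
1.05 125 -18 scene crop 68 185 side crop 580 204
1.05 125 18 scene crop 75 216 side crop 544 190
```

View pics/c8.png

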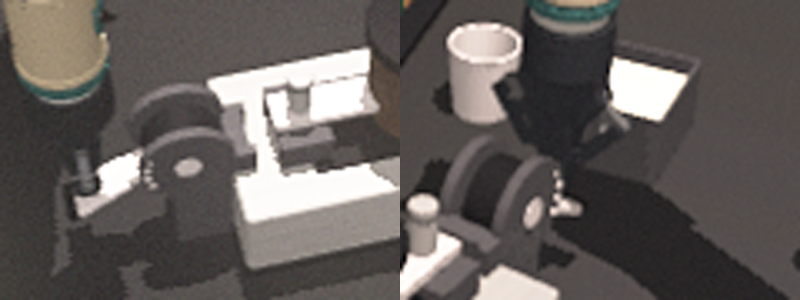

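move_arm(increments=[[0,0,0.15,0,0,0],[0,0,0.15,0,0,0]])

```text
clock: 17.75
eef_pos: [532.3, -159.3, 78.1]
tool_rot: [3.138, -0.0, 1.458]
force: [1.3, -0.4, 9.3]
width: -0.1
```

move_arm(increments=[[0,0,0.1,0,0,0],[0,0,0.1,0,0,0]])

```text
clock: 17.95
eef_pos: [532.3, -159.4, 77.1]
tool_rot: [3.138, 0.0, 1.458]
force: [-0.4, -0.6, 9.9]
width: -0.4
```

move_arm(increments=[[0,0,0.1,0,0,0],[0,0,0.1,0,0,0]])

```text
clock: 18.15
eef_pos: [532.3, -159.4, 76.1]
tool_rot: [3.138, 0.0, 1.458]
force: [-1.0, 0.0, 10.3]
width: -0.1
```

move_arm(increments=[[0,0,0.1,0,0,0],[0,0,0.1,0,0,0]])

```text
clock: 18.35
eef_pos: [532.4, -159.4, 75.6]
tool_rot: [3.138, 0.0, 1.458]
force: [-1.7, -0.2, 12.4]
width: 0.5
```

move_arm(increments=[[0,0,0.1,0,0,0],[0,0,0.1,0,0,0]])

```text
clock: 18.55
eef_pos: [532.5, -159.4, 75.3]
tool_rot: [3.137, 0.001, 1.458]
force: [-2.0, -0.1, 20.0]
width: -0.2
```

move_arm(increments=[[0,0,0.1,0,0,0],[0,0,0.1,0,0,0]])

```text
clock: 18.75
eef_pos: [532.6, -160.2, 74.6]
tool_rot: [3.137, 0.002, 1.457]
force: [-2.4, -0.6, 21.8]
width: 0.3
```

The force jumped to 20 N at z≈75.5, which is the end stop. So the peak and easing at 82→79.5 was the third click. Backing off to the middle of the band.

move_arm(increments=[[0,0,-0.2,0,0,0],[0,0,-0.4,0,0,0],[0,0,-0.4,0,0,0],[0,0,-0.4,0,0,0]])

```text
clock: 19.15
eef_pos: [532.3, -161.4, 77.1]
tool_rot: [3.138, 0.002, 1.456]
force: [0.5, -3.6, 8.1]
width: -0.1
```

```bash
python3 - <<'E'
from h import *
d=snap('side','d9.png')[1];e=snap('scene','s9.png')[1];s=ctrl.read_state()
print(s['clock'],s['eef_pos'],s['force'])
A=cv2.resize(e[::1,:,::-1],(400,300));A=cv2.resize(e[110:260,190:390,::-1],(400,300));B=cv2.resize(d[:,:,::-1],(400,300))
cv2.imwrite('pics/c9.png',np.hstack([A,B]))
E
```

```text
19.25 [ 532.3299019  -161.37142057   77.08402462] [ 1.03697287 -3.35706109  7.68552007]
```

```bash
python3 - <<'E'
from h import *
a=cv2.imread('pics/s0.png').astype(int);b=cv2.imread('pics/s9.png').astype(int)
for n,(x,y) in dict(mug=(377,228),greymug=(298,140),cup=(166,300),key=(358,172),bowl=(293,298)).items(): print(n,np.abs(a-b)[y-15:y+15,x-14:x+14].mean().round(1))
s=ctrl.read_state();print(s['eef_pos'],s['force']);print(ctrl.finish_job())
E
```

```text
mug 2.2
greymug 2.6
cup 2.0
key 2.2
bowl 0.8
[ 532.3299019  -161.37142057   77.08402462] [ 1.03697287 -3.35706109  7.68552007]
the job is handed in; nothing more can be done
None
```

I locked the hopper with the pin, then pressed the dial to its third click. I handed the job in at about 19 s with the arm still pressing the tab.

- **Pin:** I used the smallest one, from the rest, and pushed it down through the tongue and bracket until it seated. Seating showed as 14 N at the expected height. After I let go, the pin's top was within about 1 px of where a seated pin should appear.
- **Dial:** The force peaked at 10.2 N and eased to 8.7 N about 6 mm above the end stop, which fits the third click. I pressed on to the stop (about 22 N), then backed off about 1.6 mm. I estimate the dial is held at about 1.06 rad, with roughly 8 N on the tab.
- **Left in place:** The mugs, cup and key look the same in the first and last scene pictures.

**Checks that failed or disagreed:**
- **Last picture:** the viewer's 12-picture limit refused it, so the final hold rests on force and position readings. The dial angle was not seen directly.
- **Dial force:** it had already climbed from 8.7 to 10.3 N before the stop, more than the spring alone explains. I took this as the start of the stop.

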